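# Put the cook's small things back in their own holders

## Task

Tidy the worktop: put the pepper shaker, the wooden salt mill, the kitchen timer and the matchbox back, each into the wooden holder whose pocket matches its outline and size (the three round ones from smallest to largest are for the shaker, the mill and the timer, the rectangular one is for the matchbox). Each must stand upright, flat on the floor of its pocket, the matchbox lengthwise in its tray, and all be let go. Leave the honey jar and the food tin where they are.

Things in the scene. Friction and masses are not known exactly. Their poses are not given: they have to be found in the camera images.
- pepper_shaker: Grey and clear pepper shaker with a rounded grey perforated top, loose, upright: 44 mm in diameter, 90 mm tall; body 44 mm wide up to about 66 mm, above that the top is 34 mm wide. 0.1 kg. Origin: centre of its underside; z up along its axis.
- salt_mill: Turned brown wooden mill with a small metal knob on top, loose, upright: 58 mm in greatest diameter, 150 mm tall; its head (50 mm in diameter) lies from 109 to 139 mm above the underside, the metal knob above it. The head does not turn; grip it there. 0.18 kg. Origin: centre of its underside; z up along its axis.
- kitchen_timer: White round wind-up timer with a red dial on top, loose, upright: 70 mm in diameter, 51 mm tall; white base 0 to 23 mm high, red dial 57 mm wide from 24 to 38 mm, and on it a red grip knob 28 mm wide from 38 to 51 mm above the underside. The dial does not turn. 0.11 kg. Origin: centre of its underside; z up along its axis.
- matchbox: Blue-topped matchbox with brown sides, lying flat, loose: 36 mm (its x) by 53 mm (its y) by 14 mm high. It stays shut. 0.03 kg. Origin: centre of its underside; x across, y along its length, z up. Either end may point either way.
- holder_small_round: Low turned dish of plain mid-brown wood with a cork floor, fixed to the worktop: outside diameter 74 mm, 14 mm high, round pocket 58 mm across and 9 mm deep (rim 8 mm wide), pocket floor 5 mm above the worktop. It is the home of the pepper shaker. Origin: centre of its underside, on the worktop; z up.
- holder_medium_round: Low turned dish of plain mid-brown wood with a cork floor, fixed to the worktop: outside diameter 88 mm, 14 mm high, round pocket 72 mm across and 9 mm deep (rim 8 mm wide), pocket floor 5 mm above the worktop. It is the home of the salt mill. Origin: centre of its underside, on the worktop; z up.
- holder_large_round: Low turned dish of plain mid-brown wood with a cork floor, fixed to the worktop: outside diameter 100 mm, 14 mm high, round pocket 84 mm across and 9 mm deep (rim 8 mm wide), pocket floor 5 mm above the worktop. It is the home of the kitchen timer. Origin: centre of its underside, on the worktop; z up.
- holder_rect: Low rectangular tray of plain mid-brown wood with a cork floor, fixed to the worktop: outside 66 mm (its x) by 83 mm (its y), 14 mm high, pocket 50 mm (x) by 67 mm (y) and 9 mm deep (walls 8 mm thick), pocket floor 5 mm above the worktop. It is the home of the matchbox. Origin: centre of its underside, on the worktop; y along its length, z up.
- honey_jar: Bystander: glass honey jar with a black lid, loose, 63 mm in diameter, 94 mm tall. Leave it alone. Origin: centre of its underside.
- tuna_tin: Bystander: flat round food tin with a gold lid and a printed band, loose, 86 mm in diameter, 40 mm tall. Leave it alone. Origin: centre of its underside.
Mind the look-alikes: they are no part of the job. What is shaped like the matchbox but pink, purple or yellow is not meant.

How it is judged:
By the outcome, as a careful person would: the job done as asked, in the order asked, and still so for the second after the job is handed in, with the robot touching nothing.
It also fails if it takes over 120 s, if anything falls off the work surface, if the arm or the gripper's body presses on something with over 40 N, if the wrist force passes 120 N, or if a joint passes its speed limit or range.

## Robot

A 6-joint arm with a two-finger parallel gripper is mounted at the origin on a cart in front of the work surface, level with it; the furniture and walls round the work are solid. World frame = base frame: x ahead of the robot, y to its left, z up, the work surface at z = 0. Lengths are in m, angles in degrees, forces in N, time in s.
With the tool pointing down it reaches from about 0.25 to 0.725 m from the base axis. Payload 9.7 kg.
Tool frame: the origin (TCP) lies on the mounting face of the last link; the fingertips stand 173 mm ahead of it and the grasp point (between the pads) lies 155 mm ahead of it; z points along the fingers, y is the line along which they close (so a half turn about z gives the same grasp; the last joint's range is limited). The gripper opens to 85 mm and grips with 20 to 120 N. Pads are 22 mm wide; open, the fingers measure 114 mm over their backs; the gripper's body (76 mm by 85 mm) begins 54 mm behind the grasp point. The pads swing forward as they close: fully open they stand 13 mm farther back than shut.
Start: joints at [72.422, 4.979, 10.078, 95.1, 0, 90], TCP at [0.166, 0.524, 0.405] pointing down, gripper open.
Joint ranges: [-179.16, 179.16], [-48.56, 103.87], [-65.8, 70.77], [-126.05, 130.52], [-82.76, 87.17], [-180, 180]. Speed limits (degrees/s): [127.2, 127.2, 147.25, 180, 180, 180].

## Interface

Orientations are given as [roll, pitch, yaw] about the fixed x, y, z axes, in that order (R = Rz(yaw) Ry(pitch) Rx(roll)).
In Python, from workcell import bot, camera, camera_model, outline_of, pinpoint gives the robot as it stands.
- The arm moves only by the tool move_arm, never from a script. Its arguments are lists of equal length, an entry for each row: "jaw": the closure, from 0 (fully open) to 1 (shut); "delta_pos": the shift along the world's x, y, z in m, a list of three; "yaw": the turn about the world's z in rad. In form: {"jaw": [jaw, ...], "delta_pos": [[dx, dy, dz], ...], "yaw": [yaw, ...]}. A call has 1 to 10 rows; each row shifts and turns the commanded pose from where the row before left it; what a row does not reach is not made up. A row lasts 1/12 s, in which the tool goes at most 41.7 mm and 7.16 degrees, less where a joint would pass 70% of its speed; a pose out of reach is approached as far as the arm can. A call with a gripper value outside its range is refused whole. The fingers move at their own pace and stop on an object; "force" is the grip in N (left out, the last holds). Time passes only in rows, so rows that do not move let the fingers close. It gives the time, the measured TCP pose, the force, the opening and the grip force at its end, in the units of the state.
- bot.get_obs(): the state, without advancing time (a new reading comes with each control period).
- camera(name): name is "scene" or "top" or "wrist"; returns the picture (384x512x3 uint8, red, green, blue); there is no depth.
- camera_model(name): a dict with "fx", "fy", "cx", "cy" (pixels), "k1" (the pictures are not rectified: a ray, as slopes to the right and down, at radius r is drawn at 1 + k1 r^2 times it, then the intrinsics apply), "R" (3x3) and "t" (3): a world point X has camera coordinates R X + t. Camera axes: x right, y down, z forward; pixel columns grow to the right and rows downward; lengths in m; the calibration is good to about 2 mm. A picture is of the moment at which its call begins: read the wrist's pose just before it. camera_model takes no time and is no camera call; for the wrist camera it gives the pose at the moment of the call.
- bot.job_done(): hands the job in; it is judged then, once.
Trained networks look in the newest picture that a camera, given by its name, has taken for a name from the list of things; names that differ only in an ending like _2 or _b are one class to them, and where a whole thing is asked for, a point or a joint stands for the part that bears it (a point fixed in the world has none). Each returns a list of dicts, best first, with "confidence" (0 to 1); they miss things now and then, are a little off and sometimes report something else, mostly with a low value. They report only what shows in the picture. A call takes as long as a camera call. They do not tell look-alikes from the thing itself.
- outline_of(camera, thing): "mask" (384x512 bool, what is visible of it) and "xy" ([column, row] in pixels, amid what is visible of it).
- pinpoint(camera, thing): "xy" ([column, row] in pixels: a listed point, or the origin of a listed thing).
The state is a dict: "time": time; "q": joint angles; "qd": joint speeds; "joint_efforts": joint torques, N m; "ee_pos": TCP position; "tcp_rot": TCP orientation; "wrist_force": force on the tool from outside, world axes, zero at the start; "torque": the same for the moment, N m; "opening": finger opening in m; "grasp_force": force on a finger pad.
Only numpy, scipy, OpenCV 4.12 (cv2) and the standard library are available. Lean on these libraries where they do the work, as an engineer would, in place of code of your own. Each camera call takes 0.05 s, during which the arm holds its last target. There are 200 camera calls.

## Working session

There is one attempt and no reset: what is moved stays moved. The work goes in short steps, Python scripts to look and compute and a tool call to move; the robot and the scene stay as the last step left them, time stands still between calls to the robot, and variables do not carry over. Pictures are saved under pics/ and viewed, at most 15 in all, crops included, and the job is handed in when it is done.

Besides the shell and the picture viewer there is one more tool, called after ">>>" as a command line: name --pt "numbers of a row" for each row, then --argument value for the rest. move_arm: Moves the arm, as the interface text tells. Its arguments: {"type":"object","properties":{"jaw":{"type":"array"},"delta_pos":{"type":"array"},"yaw":{"type":"array"},"force":{"type":"number"}},"required":["jaw","delta_pos","yaw"]}

```bash
ls; mkdir -p pics; python3 - <<'E'
from workcell import bot,camera,camera_model
import cv2,numpy as np
for n in("scene","top"):
    im=camera(n); cv2.imwrite(f"pics/{n}0.png",cv2.cvtColor(im,cv2.COLOR_RGB2BGR))
    m=camera_model(n); print(n,{k:np.round(v,3).tolist() for k,v in m.items()})
o=bot.get_obs();print(o)
a=cv2.imread("pics/scene0.png");b=cv2.imread("pics/top0.png")
E
```

```text
pics
scene {'fx': 451.156, 'fy': 451.156, 'cx': 257.682, 'cy': 191.583, 'k1': -0.119, 'R': [[0.668, -0.744, -0.005], [-0.386, -0.341, -0.857], [0.636, 0.575, -0.515]], 't': [-0.303, 0.283, 0.911]}
top {'fx': 483.31, 'fy': 483.31, 'cx': 259.371, 'cy': 191.118, 'k1': -0.108, 'R': [[0.011, -1.0, -0.014], [-0.991, -0.009, -0.135], [0.134, 0.016, -0.991]], 't': [0.094, 0.557, 1.349]}
{'time': 0.1, 'q': array([7.24219471e+01, 5.00906286e+00, 1.00394365e+01, 9.50988869e+01,
       7.04815749e-04, 9.00009902e+01]), 'qd': array([-0.07650017,  0.03255779,  0.13963362,  0.05955482, -0.11166429,
       -0.03489389]), 'joint_efforts': array([ 1.88488528e-03, -5.21564126e+01,  4.65652263e+01,  1.60403992e-02,
        6.21638463e-06,  1.20882189e-05]), 'ee_pos': array([0.16610454, 0.52432915, 0.40404711]), 'tcp_rot': array([-1.79931487e+02, -7.03631180e-04,  1.62420956e+02]), 'wrist_force': array([-0.15315788, -0.12966119, -0.02870921]), 'torque': array([0.02082416, 0.01739179, 0.00574571]), 'grasp_force': 0.0, 'opening': 0.08541339323056323}
```

View pics/scene0.png

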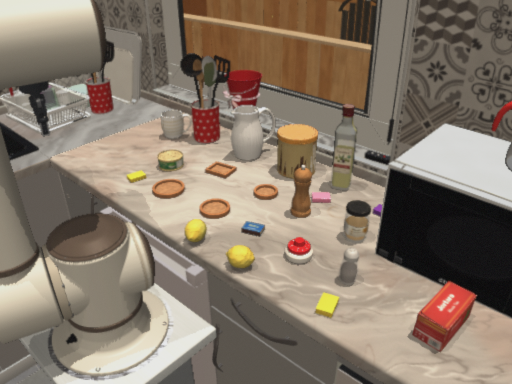

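View pics/top0.png

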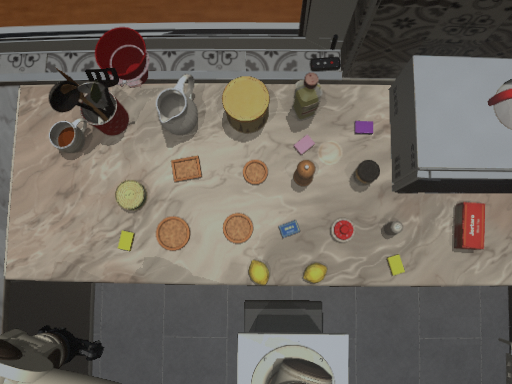

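The top view shows these items:
- **To move:** shaker (393,228), mill (304,172), timer (343,231), blue matchbox (289,229).
- **Holders:** small (256,172), medium (238,228), large (173,233), rectangular (186,168).
- **Matchbox look-alikes:** pink (304,144), purple (363,127), yellow (126,240) and (396,265). The blue one at (289,229) is the one meant.
- **Other things that could be confused:** the oil bottle (307,95) for the mill, the jar (367,172) for the shaker, and the tin (130,195) for the timer or a dish.

```bash
cat > h.py <<'E'
from workcell import bot,camera,camera_model,outline_of,pinpoint
import cv2,numpy as np
def ray(m,px):
    K=np.array([[m["fx"],0,m["cx"]],[0,m["fy"],m["cy"]],[0,0,1]]);R=np.array(m["R"]);t=np.array(m["t"])
    u=cv2.undistortPoints(np.array(px,float).reshape(-1,1,2),K,np.array([m["k1"],0,0,0,0.]),).reshape(-1,2)
    # k1 convention: distorted = u(1+k1 r^2), as in OpenCV
    d=np.c_[u,np.ones(len(u))]@R; return -R.T@t,d/np.linalg.norm(d,axis=1)[:,None]
def at_z(m,px,z):
    c,d=ray(m,px); return c+d*((z-c[2])/d[:,2])[:,None]
def tri(rays):
    A=np.zeros((3,3));b=np.zeros(3)
    for c,d in rays:
        P=np.eye(3)-np.outer(d,d);A+=P;b+=P@c
    X=np.linalg.solve(A,b)
    return X,max(np.linalg.norm((np.eye(3)-np.outer(d,d))@(X-c)) for c,d in rays)
def save(im,name,crop=None,s=1):
    if crop: im=im[crop[1]:crop[3],crop[0]:crop[2]]
    cv2.imwrite(name,cv2.resize(cv2.cvtColor(im,cv2.COLOR_RGB2BGR),None,fx=s,fy=s,interpolation=cv2.INTER_CUBIC))
E
python3 - <<'E'
from h import *
T=camera("top");S=camera("scene");mt,ms=camera_model("top"),camera_model("scene")
for n in "pepper_shaker salt_mill kitchen_timer matchbox holder_small_round holder_medium_round holder_large_round holder_rect honey_jar tuna_tin".split():
    t,s=pinpoint("top",n),pinpoint("scene",n)
    print(n)
    for a in t[:2]:
        print("  top",np.round(a["xy"],1),round(a["confidence"],2),"z0",at_z(mt,a["xy"],0)[0].round(3))
    for a in s[:2]:
        print("  scn",np.round(a["xy"],1),round(a["confidence"],2),"z0",at_z(ms,a["xy"],0)[0].round(3))
    if t and s:
        X,e=tri([(c,d[0]) for c,d in (ray(mt,t[0]["xy"]),ray(ms,s[0]["xy"]))]);print("  tri",X.round(4),round(e,4))
    o=outline_of("top",n)
    if o:
        k=o[0]["mask"].astype(np.uint8);cn=max(cv2.findContours(k,0,1)[0],key=cv2.contourArea)
        r=cv2.minAreaRect(cn);print("  rect",np.round(r[0],1),np.round(r[1],1),r[2])
save(T,"pics/crop1.png",(110,140,420,280),2.5)
E
```

```text
pepper_shaker
  top [388.7 229.2] 0.67 z0 [ 0.452 -0.281  0.   ]
  scn [346.6 277. ] 0.87 z0 [ 0.458 -0.274  0.   ]
  tri [ 0.4514 -0.2786  0.0073] 0.0006
  rect [342.5 230. ] [22. 23.] 90.0
salt_mill
  top [303.6 175.9] 0.92 z0 [ 0.608 -0.031  0.   ]
  top [236.1 227.5] 0.16 z0 [0.454 0.167 0.   ]
  scn [295.2 208.7] 0.59 z0 [ 0.609 -0.004  0.   ]
  tri [ 0.5993 -0.023   0.0146] 0.0092
  rect [304.6 173.3] [19.2 25.9] 26.56505012512207
kitchen_timer
  top [342.6 229.3] 0.89 z0 [ 0.451 -0.145  0.   ]
  scn [298.9 255.1] 0.86 z0 [ 0.449 -0.141  0.   ]
  tri [ 0.4495 -0.1431  0.0013] 0.0021
  rect [237.5 228.5] [29. 29.] 90.0
matchbox
  top [289.9 230.3] 0.73 z0 [0.447 0.009 0.   ]
  top [303.4 146.4] 0.61 z0 [ 0.698 -0.031  0.   ]
  scn [321.5 197.1] 0.78 z0 [ 0.712 -0.025  0.   ]
  scn [137.9 174.4] 0.67 z0 [0.429 0.51  0.   ]
  tri [ 0.4925 -0.0587  0.1152] 0.0898
  rect [125.5 240.4] [15.3 19.4] 11.309932708740234
holder_small_round
  top [255.9 169.8] 0.77 z0 [0.625 0.111 0.   ]
  top [290.3 230.2] 0.39 z0 [0.447 0.008 0.   ]
  scn [265.  195.4] 0.89 z0 [0.607 0.109 0.   ]
  scn [
[... 413 characters left out ...]
.   ]
  scn [170.5 191.3] 0.7 z0 [0.432 0.342 0.   ]
  scn [265.8 193.5] 0.67 z0 [0.617 0.114 0.   ]
  tri [ 0.4386  0.3554 -0.0081] 0.0024
  rect [172. 233.] [32. 34.] 90.0
holder_rect
  top [185.1 168.1] 0.73 z0 [0.629 0.322 0.   ]
  scn [223.8 172.5] 0.9 z0 [0.626 0.305 0.   ]
  tri [ 0.634   0.3208 -0.0094] 0.0044
  rect [185.9 168.7] [23.  28.8] 80.53767395019531
honey_jar
  top [362.3 175.4] 0.96 z0 [ 0.611 -0.206  0.   ]
  top [171.8 233. ] 0.47 z0 [0.435 0.356 0.   ]
  scn [351.3 234.1] 0.72 z0 [ 0.61  -0.192 -0.   ]
  tri [ 0.6067 -0.1998  0.0071] 0.0054
  rect [365.5 173. ] [21.9 29. ] 45.0
tuna_tin
  scn [171.  166.8] 0.88 z0 [0.535 0.469 0.   ]
  rect [131.5 194.5] [29. 33.] 90.0
```

View pics/crop1.png

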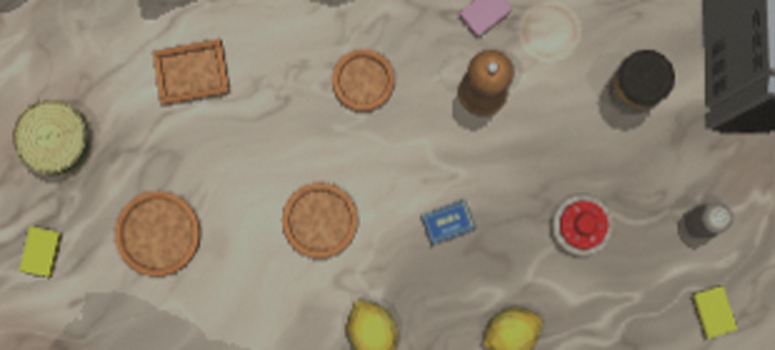

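The crop confirms the blue matchbox at top pixel (289,229), and three dishes of clearly different size. I'll start moving and measure more closely on the way.

>>> move_arm --jaw '[0,0,0,0,0,0,0,0,0,0]' --pt "0.021 -0.034 0" --pt "0.021 -0.034 0" --pt "0.021 -0.034 0" --pt "0.021 -0.034 0" --pt "0.021 -0.034 0" --pt "0.021 -0.034 0" --pt "0.021 -0.034 0" --pt "0.021 -0.034 0" --pt "0.021 -0.034 0" --pt "0.021 -0.034 0" --yaw '[-0.1,-0.1,-0.1,-0.1,-0.1,-0.1,-0.1,-0.1,-0.1,-0.1]'

```text
time: 2.53
ee_pos: [0.3765, 0.1824, 0.405]
tcp_rot: [179.9, -0.0, 104.9]
wrist_force: [0.4, 0.5, 0.2]
opening: 0.0854
grasp_force: 0.0
```

```bash
python3 - <<'E'
from h import *
o=bot.get_obs();m=camera_model("wrist");W=camera("wrist");save(W,"pics/w1.png")
print(o["ee_pos"],o["tcp_rot"],o["q"]); R=np.array(m["R"]);print(-R.T@m["t"],R.round(3).tolist(),m["fx"])
T=camera("top");S=camera("scene");mt,ms=camera_model("top"),camera_model("scene")
for n in "holder_small_round holder_medium_round holder_large_round holder_rect kitchen_timer matchbox pepper_shaker".split():
  for c,mm in(("top",mt),("scene",ms),("wrist",m)):
    for a in outline_of(c,n)[:4]:
        cn=max(cv2.findContours(a["mask"].astype(np.uint8),0,1)[0],key=cv2.contourArea).reshape(-1,2)
        P=at_z(mm,cn,.014)[:,:2].astype(np.float32);r=cv2.minAreaRect(P*1000)
        print(n,c,round(a["confidence"],2),a["xy"],"ctr",np.round(r[0],0),np.round(r[1],0),round(r[2],1))
E
```

```text
[0.37649173 0.18241514 0.40499032] [ 1.79946944e+02 -1.12244851e-02  1.04854002e+02] [ 2.58505520e+01 -1.29080949e+01 -6.76547111e+00  9.60884010e+01
  8.97975304e-04  1.00996555e+02]
[0.35754348 0.25827444 0.37516202] [[0.967, 0.256, -0.0], [0.244, -0.92, 0.307], [0.079, -0.296, -0.952]] 290.93451759340473
holder_small_round top 0.62 [254.2, 168.5] ctr [616. 114.] [66. 68.] 0.5
holder_small_round wrist 0.93 [406.9, 249.4] ctr [615. 117.] [75. 80.] 32.3
holder_medium_round top 0.81 [241.7, 225.1] ctr [461. 146.] [86. 47.] 29.5
holder_medium_round scene 0.79 [210.5, 206.5] ctr [442. 156.] [99. 85.] 45.0
holder_medium_round wrist 0.86 [307.8, 188.0] ctr [452. 163.] [88. 90.] 76.9
holder_large_round top 0.65 [164.9, 223.2] ctr [460. 367.] [42. 94.] 29.8
holder_large_round scene 0.56 [168.6, 190.5] ctr [424. 342.] [123.  98.] 49.9
holder_large_round wrist 0.76 [341.2, 34.4] ctr [436. 343.] [101.  82.] 15.9
holder_rect top 0.68 [187.7, 168.7] ctr [625. 317.] [68. 84.] 10.8
holder_rect scene 0.57 [222.9, 172.5] ctr [621. 311.] [92. 97.] 12.5
holder_rect scene 0.38 [297.7, 193.6] ctr [690. 
[... 273 characters left out ...]
 [ 616. -213.] [66. 87.] 50.1
matchbox top 0.69 [302.7, 146.2] ctr [700. -31.] [36. 56.] 38.7
matchbox top 0.58 [394.8, 264.3] ctr [ 348. -294.] [57. 44.] 18.1
matchbox top 0.55 [124.4, 237.7] ctr [410. 489.] [39. 51.] 79.5
matchbox scene 0.79 [325.8, 303.6] ctr [ 343. -297.] [68. 38.] 17.8
matchbox scene 0.66 [134.7, 175.2] ctr [404. 482.] [65. 60.] 77.0
matchbox scene 0.55 [251.9, 230.9] ctr [443.   9.] [58. 69.] 12.7
matchbox scene 0.49 [320.5, 196.3] ctr [692. -35.] [56. 55.] 41.4
matchbox wrist 0.79 [275.5, 278.8] ctr [451.  16.] [38. 62.] 19.0
pepper_shaker top 0.67 [391.7, 231.1] ctr [ 455. -286.] [41. 51.] 0.3
pepper_shaker scene 0.67 [349.6, 267.6] ctr [ 482. -264.] [139.  40.] 28.7
```

View pics/w1.png

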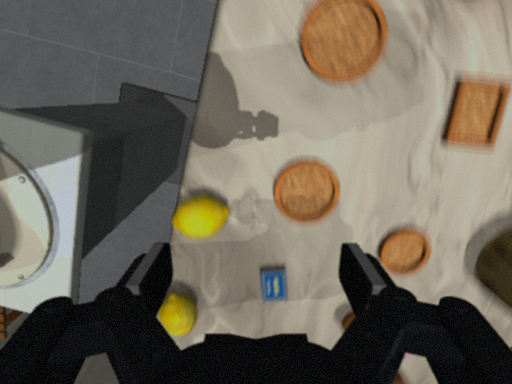

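The wrist view shows the medium dish (307,190), rect tray (477,112), small dish (404,250), large dish (344,35) and matchbox (273,284). These agree with the top view to a few mm, so I'll go on to the shaker.

>>> move_arm --jaw '[0,0,0,0,0,0,0,0,0,0]' --pt "0.005 -0.035 0" --pt "0.005 -0.035 0" --pt "0.005 -0.035 0" --pt "0.005 -0.035 0" --pt "0.005 -0.035 0" --pt "0.005 -0.035 0" --pt "0.005 -0.035 0" --pt "0.005 -0.035 0" --pt "0.005 -0.035 0" --pt "0.005 -0.035 0" --yaw '[-0.026,-0.026,-0.026,-0.026,-0.026,-0.026,-0.026,-0.026,-0.026,-0.026]'

```text
time: 4.57
ee_pos: [0.4258, -0.1676, 0.4048]
tcp_rot: [180.0, 0.0, 90.1]
wrist_force: [0.7, 0.9, 0.3]
opening: 0.0852
grasp_force: 0.0
```

>>> move_arm --jaw '[0,0,0,0,0,0]' --pt "0.006 -0.03 0" --pt "0.006 -0.03 0" --pt "0.006 -0.03 0" --pt "0.006 -0.03 0" --pt "0 0 0" --pt "0 0 0" --yaw '[0,0,0,0,0,0]'

```text
time: 5.07
ee_pos: [0.4501, -0.287, 0.4038]
tcp_rot: [-179.9, -0.1, 90.1]
wrist_force: [-0.2, 0.9, 0.2]
opening: 0.0855
grasp_force: 0.0
```

```bash
cat >> h.py <<'E'
def look(name,things,z=None):
    """things: {name: height of outline plane}"""
    o=bot.get_obs();m=camera_model("wrist");W=camera("wrist");save(W,f"pics/{name}.png")
    print(o["ee_pos"].round(4),o["tcp_rot"].round(1))
    for n,z in things.items():
        for a in pinpoint("wrist",n)[:2]:
            print(n,"pin",np.round(a["xy"],1),round(a["confidence"],2),at_z(m,a["xy"],.005 if n[0]=='h' else 0)[0].round(4), "ray",ray(m,a["xy"])[1][0].round(4))
        for a in outline_of("wrist",n)[:2]:
            cn=max(cv2.findContours(a["mask"].astype(np.uint8),0,1)[0],key=cv2.contourArea).reshape(-1,2)
            r=cv2.minAreaRect(at_z(m,cn,z)[:,:2].astype(np.float32)*1000)
            print(n,"out",round(a["confidence"],2),np.round(a["xy"]),"ctr",np.round(r[0],1),np.round(r[1]),round(r[2],1))
E
python3 -c "
from h import *
look('w2',dict(pepper_shaker=.08,kitchen_timer=.023,salt_mill=.12,honey_jar=.09,matchbox=.014))"
```

```text
[ 0.4501 -0.287   0.4038] [-1.799e+02 -1.000e-01  9.010e+01]
pepper_shaker pin [258.5 153.7] 0.61 [ 0.4545 -0.2802  0.    ] ray [ 0.0089 -0.1882 -0.9821]
pepper_shaker out 0.79 [258. 161.] ctr [ 453.9 -274.7] [35. 45.] 20.0
kitchen_timer pin [254.7  37.3] 0.62 [ 0.4494 -0.1422  0.    ] ray [-0.0045  0.1746 -0.9846]
kitchen_timer out 0.58 [255.  36.] ctr [ 447.7 -143.2] [68. 67.] 0.1
honey_jar pin [390.1  93.2] 0.63 [ 0.6147 -0.2036  0.005 ] ray [ 0.4052  0.012  -0.9142]
honey_jar out 0.81 [414.  92.] ctr [ 597.9 -207.3] [92. 63.] 15.6
matchbox pin [180.  165.3] 0.77 [ 0.3509 -0.2958  0.    ] ray [-0.2524 -0.2199 -0.9423]
matchbox pin [496.2 104.5] 0.65 [ 0.7578 -0.2143  0.    ] ray [ 0.6339 -0.0121 -0.7733]
matchbox out 0.8 [176. 168.] ctr [ 349.7 -295.6] [57. 39.] 18.7
matchbox out 0.58 [496. 105.] ctr [ 749.2 -211.1] [44. 54.] 1.9
```

View pics/w2.png

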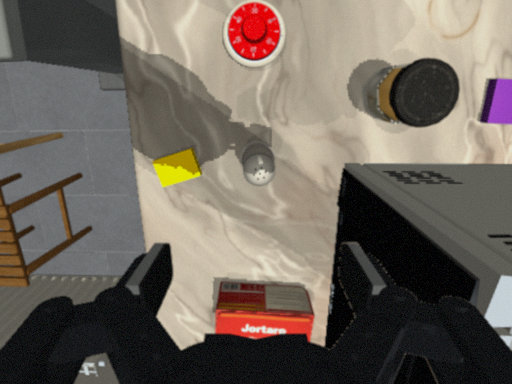

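The wrist view shows the shaker (258,163), timer (255,33), a yellow look-alike (177,168), and the microwave corner (343,165) close by. I'll locate that corner before going down.

```bash
python3 -c "
from h import *
m=camera_model('wrist');mt=camera_model('top')
a=ray(m,(343,165));b=ray(mt,(391,192))
print(tri([(a[0],a[1][0]),(b[0],b[1][0])]))
for z in(0,.1,.2,.25):print(z,at_z(m,(343,165),z),at_z(mt,(391,192),z))
# shaker triangulated: top of shaker and origin, wrist vs top
for p,q in (((258.5,153.7),(388.7,229.2)),):
  a=ray(m,p);b=ray(mt,q);print(tri([(a[0],a[1][0]),(b[0],b[1][0])]))
a=ray(m,(259,174));b=ray(mt,(396,227));print('top',tri([(a[0],a[1][0]),(b[0],b[1][0])]))
W=cv2.imread('pics/top0.png')[170:260,340:420];cv2.imwrite('pics/mw.png',cv2.resize(W,None,fx=6,fy=6,interpolation=2))
"
```

```text
(array([ 0.55960091, -0.28637578,  0.02292439]), np.float64(0.0018992438528843824))
0 [[ 0.56716717 -0.29359912  0.        ]] [[ 0.56235045 -0.29040762  0.        ]]
0.1 [[ 0.53617181 -0.27047472  0.1       ]] [[ 0.54873391 -0.26437012  0.1       ]]
0.2 [[ 0.50517645 -0.24735033  0.2       ]] [[ 0.53511737 -0.23833262  0.2       ]]
0.25 [[ 0.48967877 -0.23578813  0.25      ]] [[ 0.5283091  -0.22531387  0.25      ]]
(array([ 0.45384749, -0.28142313, -0.00610157]), np.float64(0.0017085805697001947))
top (array([ 0.45543213, -0.29104899,  0.05093552]), np.float64(0.0018852148397632098))
```

View pics/mw.png

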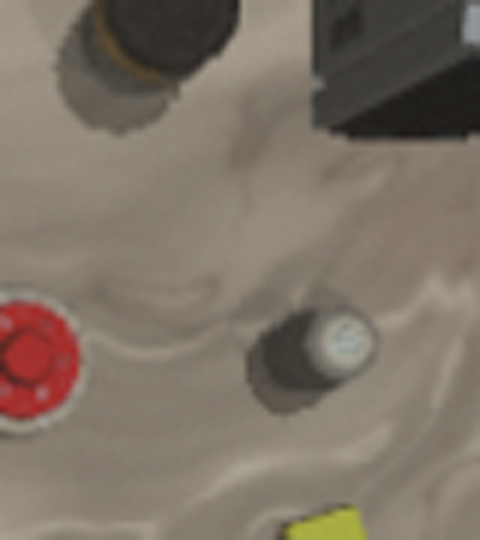

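The corner seen is the microwave's front bottom corner, at x 0.56. That leaves 5 cm of clearance, so I'll grasp the shaker.

>>> move_arm --jaw '[0,0,0,0,0,0,0,0,0,0]' --pt "0.003 0.007 0" --pt "0 0 -0.03" --pt "0 0 -0.03" --pt "0 0 -0.03" --pt "0 0 -0.03" --pt "0 0 -0.03" --pt "0 0 -0.03" --pt "0 0 -0.015" --pt "0 0 -0.007" --pt "0 0 0" --yaw '[0,0,0,0,0,0,0,0,0,0]' --force 30

```text
time: 6.45
ee_pos: [0.4528, -0.2781, 0.2012]
tcp_rot: [-179.9, -0.1, 90.2]
wrist_force: [0.1, -0.3, -0.2]
opening: 0.0855
grasp_force: 0.0
```

>>> move_arm --jaw '[1,1,1,1,1,1,1,1]' --pt "0 0 0" --pt "0 0 0" --pt "0 0 0" --pt "0 0 0" --pt "0 0 0" --pt "0 0 0" --pt "0 0 0" --pt "0 0 0" --yaw '[0,0,0,0,0,0,0,0]'

```text
time: 7.12
ee_pos: [0.4535, -0.2789, 0.2043]
tcp_rot: [179.9, 0.1, 90.2]
wrist_force: [-1.4, 0.4, 5.4]
opening: 0.0394
grasp_force: 29.8
```

The opening is 39 mm, not 44, so I'll check the grasp.

```bash
python3 -c "
from h import *
W=camera('wrist');S=camera('scene');o=bot.get_obs();print(o['ee_pos'],o['wrist_force'],o['opening'])
a=cv2.resize(S[200:330,280:420],None,fx=2.8,fy=2.8,interpolation=2);b=cv2.resize(W[150:384,120:392],(423,364),interpolation=2)
save(np.hstack([a,b]),'pics/g1.png')"
```

```text
[ 0.45345282 -0.27893035  0.20429326] [-1.12565939 -0.10541983  6.49089554] 0.03949201591960991
```

View pics/g1.png

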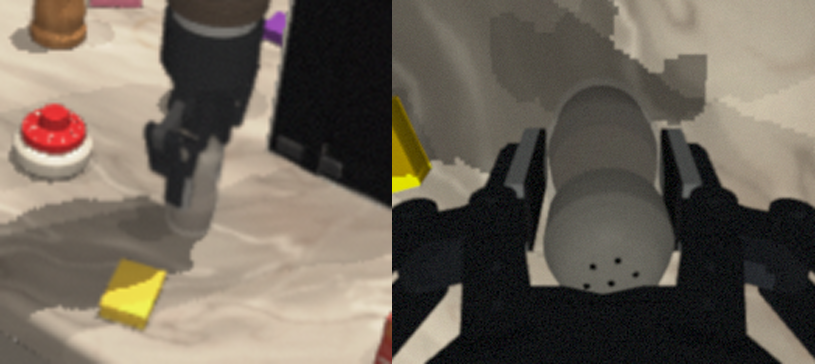

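It looks as if the pads sit at the shoulder. I'll reopen, go 6 mm lower and grip again.

>>> move_arm --jaw '[0,0,0,0,0,0,0,0]' --pt "0 0 0" --pt "0 0 0" --pt "0 0 0" --pt "0 0 0" --pt "0 0 -0.003" --pt "0 0 -0.002" --pt "0 0 0" --pt "0 0 0" --yaw '[0,0,0,0,0,0,0,0]'

```text
time: 7.88
ee_pos: [0.453, -0.2786, 0.1974]
tcp_rot: [-180.0, -0.0, 90.2]
wrist_force: [0.5, 0.4, -0.2]
opening: 0.0853
grasp_force: 0.0
```

>>> move_arm --jaw '[1,1,1,1,1,1,1,1,1]' --pt "0 0 0" --pt "0 0 0" --pt "0 0 0" --pt "0 0 0" --pt "0 0 0" --pt "0 0 0" --pt "0 0 0" --pt "0 0 0" --pt "0 0 0" --yaw '[0,0,0,0,0,0,0,0,0]'

```text
time: 8.63
ee_pos: [0.4532, -0.2787, 0.1981]
tcp_rot: [180.0, 0.0, 90.2]
wrist_force: [-1.5, 1.1, 5.1]
opening: 0.0408
grasp_force: 30.6
```

>>> move_arm --jaw '[1,1,1,1,1,1,1,1,1,1]' --pt "0 0 0.02" --pt "0 0 0.033" --pt "0 0 0.033" --pt "0 0 0.033" --pt "0 0.036 0.01" --pt "0 0.036 0" --pt "0 0.036 0" --pt "0 0.036 0" --pt "0 0.036 0" --pt "0 0.036 0" --yaw '[0,0,0,0,0,0,0,0,0,0]'

```text
time: 9.47
ee_pos: [0.4527, -0.0611, 0.3264]
tcp_rot: [-180.0, 0.0, 90.2]
wrist_force: [1.1, 0.9, -0.9]
opening: 0.0405
grasp_force: 30.8
```

>>> move_arm --jaw '[1,1,1,1,1,1,1]' --pt "0.02 0.03 0" --pt "0.03 0.025 0" --pt "0.03 0.02 0" --pt "0.03 0.01 0" --pt "0.01 0 0" --pt "0 0 0" --pt "0 0 0" --yaw '[0,0,0,0,0,0,0]'

```text
time: 10.05
ee_pos: [0.5731, 0.0224, 0.3257]
tcp_rot: [-179.9, 0.0, 90.2]
wrist_force: [-0.2, -0.0, -0.4]
opening: 0.0406
grasp_force: 30.9
```

```bash
python3 -c "
from h import *
look('w3',dict(holder_small_round=.014,holder_medium_round=.014,holder_rect=.014,holder_large_round=.014,salt_mill=.12))"
```

```text
[0.5731 0.0224 0.3257] [-179.9    0.    90.2]
holder_small_round pin [303.9  82.4] 0.7 [0.6188 0.1134 0.005 ] ray [ 0.1526  0.0424 -0.9874]
holder_small_round out 0.84 [303.  79.] ctr [618.2 114.3] [73. 72.] 0.7
holder_medium_round pin [125.   29.9] 0.56 [0.4539 0.1591 0.005 ] ray [-0.3751  0.182  -0.9089]
holder_medium_round out 0.84 [123.  33.] ctr [453.5 149.6] [64. 91.] 88.6
salt_mill pin [285.8 216.8] 0.64 [ 0.6071 -0.0263  0.    ] ray [ 0.1027 -0.393  -0.9138]
salt_mill out 0.56 [295. 213.] ctr [601.4  25. ] [21. 42.] 39.5
```

View pics/w3.png

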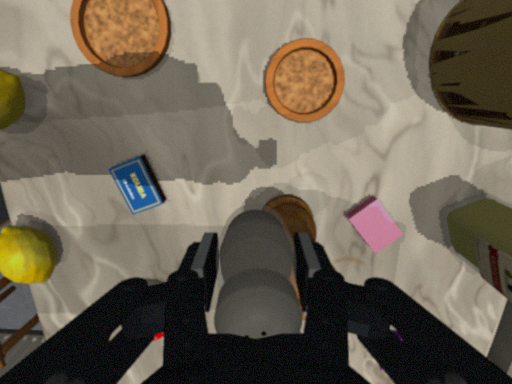

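The wrist view shows the small dish (305,80), medium dish (120,33), matchbox (137,184), pink look-alike (375,222), and the mill just behind the held shaker (290,215). I'll move away in +y first, then over the small dish.

>>> move_arm --jaw '[1,1,1,1,1,1]' --pt "0 0.03 0" --pt "0.01 0.03 0" --pt "0.02 0.02 0" --pt "0.015 0.012 0" --pt "0 0 0" --pt "0 0 0" --yaw '[0,0,0,0,0,0]'

```text
time: 11.1
ee_pos: [0.6184, 0.115, 0.326]
tcp_rot: [-179.9, 0.0, 90.3]
wrist_force: [-0.0, -0.2, -1.4]
opening: 0.0408
grasp_force: 30.9
```

>>> move_arm --jaw '[1,1,1,1,1,1,1,1]' --pt "0 0 -0.03" --pt "0 0 -0.03" --pt "0 0 -0.03" --pt "0 0 -0.015" --pt "0 0 -0.008" --pt "0 0 -0.005" --pt "0 0 0" --pt "0 0 0" --yaw '[0,0,0,0,0,0,0,0]'

```text
time: 11.77
ee_pos: [0.6183, 0.1141, 0.21]
tcp_rot: [179.9, -0.0, 90.2]
wrist_force: [0.3, -0.1, -1.4]
opening: 0.0408
grasp_force: 30.9
```

>>> move_arm --jaw '[1,1,1,1]' --pt "0 0 -0.003" --pt "0 0 -0.002" --pt "0 0 0" --pt "0 0 0" --yaw '[0,0,0,0]'

```text
time: 12.1
ee_pos: [0.6182, 0.1144, 0.204]
tcp_rot: [180.0, -0.0, 90.2]
wrist_force: [0.7, 0.7, -0.2]
opening: 0.0411
grasp_force: 30.9
```

```bash
python3 -c "
from h import *
W=camera('wrist');S=camera('scene');o=bot.get_obs();print(o['ee_pos'],o['wrist_force'],o['opening'])
a=cv2.resize(S[140:220,220:320],None,fx=4,fy=4,interpolation=2);b=cv2.resize(W[100:384,110:402],(329,320),interpolation=2)
save(np.hstack([a,b]),'pics/g2.png')"
```

```text
[0.61816317 0.11435797 0.20389721] [ 0.37397508 -0.75952298 -1.95388724] 0.0410510140701573
```

View pics/g2.png

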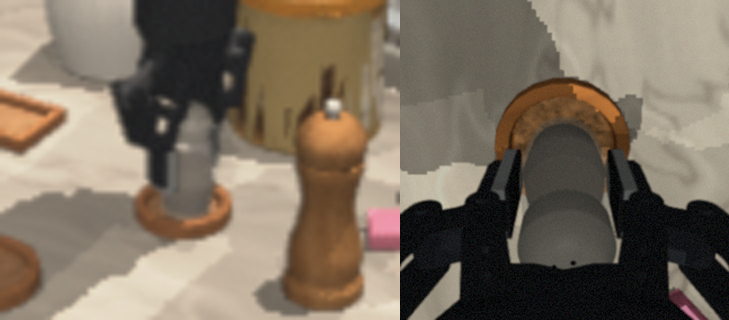

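The shaker is seated in the small dish's pocket (left crop, 185,205). I'll release it and go look at the mill.

>>> move_arm --jaw '[1,0,0,0,0,0,0,0,0,0]' --pt "0 0 -0.001" --pt "0 0 0" --pt "0 0 0" --pt "0 0 0" --pt "0 0 0" --pt "0 0 0.03" --pt "0 0 0.035" --pt "0 0 0.035" --pt "0 0 0.035" --pt "0 0 0.035" --yaw '[0,0,0,0,0,0,0,0,0,0]'

```text
time: 13.03
ee_pos: [0.6178, 0.1142, 0.3745]
tcp_rot: [180.0, -0.0, 90.2]
wrist_force: [0.6, 0.7, 0.3]
opening: 0.0858
grasp_force: 0.0
```

>>> move_arm --jaw '[0,0,0,0,0,0,0,0]' --pt "-0.003 -0.025 0.03" --pt "-0.003 -0.035 0" --pt "-0.003 -0.035 0" --pt "-0.003 -0.035 0" --pt "0 -0.035 0" --pt "0 -0.035 0" --pt "0 0 0" --pt "0 0 0" --yaw '[0,0,0,0,0,0,0,0]'

```text
time: 13.7
ee_pos: [0.606, -0.0875, 0.4026]
tcp_rot: [-180.0, -0.0, 90.1]
wrist_force: [0.1, 0.8, -0.6]
opening: 0.0856
grasp_force: 0.0
```

```bash
python3 -c "
from h import *
look('w4',dict(salt_mill=.124,pepper_shaker=.08,holder_small_round=.014,holder_medium_round=.014))
m=camera_model('wrist')
im=cv2.imread('pics/w4.png');g=cv2.cvtColor(im,cv2.COLOR_BGR2HSV)
np.save('m4.npy',m,allow_pickle=True)"
```

```text
[ 0.606  -0.0875  0.4026] [-180.    -0.    90.1]
salt_mill pin [255.1 109.5] 0.94 [ 0.6064 -0.0253  0.    ] ray [-0.0019 -0.0435 -0.9991]
salt_mill out 0.83 [260. 118.] ctr [608.6 -27. ] [49. 50.] 0.1
holder_small_round out 0.93 [266.   8.] ctr [618.2  83.4] [61. 17.] 0.2
holder_medium_round out 0.38 [264.   6.] ctr [617.6  83.4] [60. 17.] 0.2
```

View pics/w4.png

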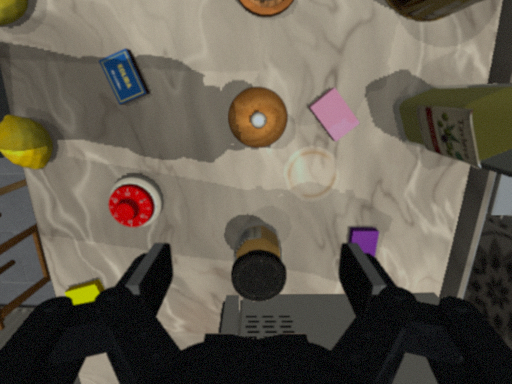

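The wrist view shows the mill from above (258,117), between the blue matchbox (124,77) and the pink look-alike (333,113). Its position is (0.607, -0.026), so I'll grip its head.

>>> move_arm --jaw '[0,0,0,0,0,0,0,0,0,0]' --pt "0.001 0.03 0" --pt "0 0.0315 0" --pt "0 0 0" --pt "0 0 -0.03" --pt "0 0 -0.03" --pt "0 0 -0.03" --pt "0 0 -0.02" --pt "0 0 -0.012" --pt "0 0 -0.006" --pt "0 0 0" --yaw '[0,0,0,0,0,0,0,0,0,0]' --force 40

```text
time: 14.98
ee_pos: [0.607, -0.0241, 0.274]
tcp_rot: [-179.9, -0.0, 90.2]
wrist_force: [-0.2, -0.4, -0.9]
opening: 0.0854
grasp_force: 0.0
```

>>> move_arm --jaw '[1,1,1,1,1,1,1,1]' --pt "0 0 0" --pt "0 0 0" --pt "0 0 0" --pt "0 0 0" --pt "0 0 0" --pt "0 0 0" --pt "0 0 0" --pt "0 0 0" --yaw '[0,0,0,0,0,0,0,0]'

```text
time: 15.65
ee_pos: [0.6073, -0.0242, 0.2764]
tcp_rot: [179.9, 0.0, 90.2]
wrist_force: [-1.2, -0.4, 5.6]
opening: 0.0458
grasp_force: 40.9
```

>>> move_arm --jaw '[1,1,1,1,1,1,1,1,1,1]' --pt "0 0 0.02" --pt "0 0 0.03" --pt "0 0 0.03" --pt "-0.02 0 0.02" --pt "-0.03 0 0" --pt "-0.03 0.01 0" --pt "-0.03 0.02 0" --pt "-0.02 0.02 0" --pt "0 0 0" --pt "0 0 0" --yaw '[0,0,0,0,0,0,0,0,0,0]'

```text
time: 16.48
ee_pos: [0.4763, 0.0265, 0.3757]
tcp_rot: [179.9, -0.0, 90.3]
wrist_force: [-0.0, -0.5, -2.2]
opening: 0.0461
grasp_force: 42.8
```

```bash
python3 -c "
from h import *
look('w5',dict(holder_medium_round=.014,matchbox=.014,holder_small_round=.014,pepper_shaker=.08))
o=bot.get_obs();print(o['opening'],o['grasp_force'])"
```

```text
[0.4763 0.0265 0.3757] [179.9  -0.   90.3]
holder_medium_round pin [232.2  40.9] 0.69 [0.4524 0.1615 0.005 ] ray [-0.0713  0.1631 -0.984 ]
holder_medium_round out 0.63 [234.  39.] ctr [452.3 158.7] [87. 79.] 0.1
holder_medium_round out 0.25 [402.  90.] ctr [639.8 112.9] [81. 46.] 6.4
matchbox pin [430.9 206.6] 0.8 [ 0.7059 -0.029   0.    ] ray [ 0.5251 -0.3074 -0.7936]
matchbox pin [235.8 173.6] 0.61 [0.4539 0.0135 0.    ] ray [-0.0645 -0.2551 -0.9648]
matchbox out 0.85 [452. 314.] ctr [ 759.6 -187.9] [26. 58.] 48.8
matchbox out 0.72 [438. 211.] ctr [698.9 -28.7] [38. 62.] 40.8
holder_small_round pin [379.8  86.8] 0.67 [0.6168 0.1164 0.005 ] ray [ 0.3791  0.031  -0.9248]
holder_small_round out 0.98 [371.  81.] ctr [611.3 114.7] [74. 66.] 84.7
pepper_shaker pin [380.2  89.5] 0.7 [0.6197 0.1136 0.    ] ray [ 0.381   0.0232 -0.9243]
pepper_shaker out 0.74 [401.  90.] ctr [607.1 110.8] [65. 38.] 6.4
0.04627652156683726 42.78004010242853
```

View pics/w5.png

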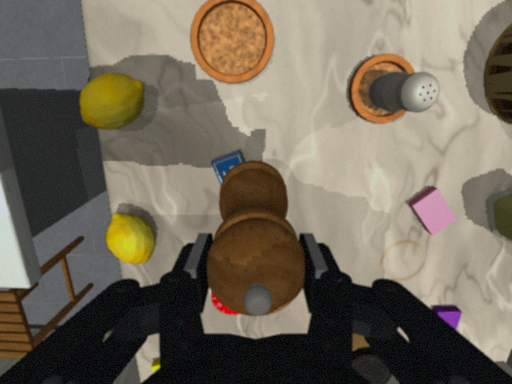

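The view shows the shaker upright in the small dish (400,90) and the empty medium dish at (233,40). I'll place the mill.

>>> move_arm --jaw '[1,1,1,1,1,1,1,1,1,1]' --pt "-0.004 0.03 0" --pt "-0.005 0.035 0" --pt "-0.005 0.035 0" --pt "-0.005 0.025 0" --pt "-0.005 0.011 0" --pt "0 0 0" --pt "0 0 -0.03" --pt "0 0 -0.03" --pt "0 0 -0.02" --pt "0 0 -0.005" --yaw '[0,0,0,0,0,0,0,0,0,0]'

```text
time: 17.77
ee_pos: [0.4525, 0.1606, 0.2861]
tcp_rot: [-179.7, 0.1, 90.2]
wrist_force: [-0.0, 0.1, -1.4]
opening: 0.0459
grasp_force: 42.8
```

>>> move_arm --jaw '[1,1,1,1]' --pt "0 0 -0.005" --pt "0 0 -0.003" --pt "0 0 0" --pt "0 0 0" --yaw '[0,0,0,0]'

```text
time: 18.1
ee_pos: [0.4535, 0.1617, 0.2829]
tcp_rot: [179.9, -0.0, 90.2]
wrist_force: [-0.8, 0.5, -2.9]
opening: 0.0459
grasp_force: 42.8
```

```bash
python3 -c "
from h import *
W=camera('wrist');S=camera('scene');o=bot.get_obs();print(o['ee_pos'],o['wrist_force'],o['opening'])
a=cv2.resize(S[130:230,170:270],None,fx=4,fy=4,interpolation=2);b=cv2.resize(W[30:384,110:402],(329,400),interpolation=2)
save(np.hstack([a,b]),'pics/g3.png')"
```

```text
[0.45339818 0.16184046 0.28275491] [-0.89289125  1.19380691 -2.76024266] 0.04594284732129331
```

View pics/g3.png

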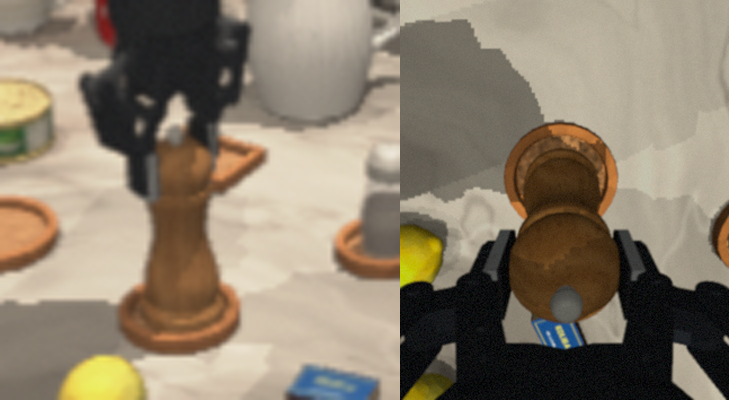

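The mill stands in the medium dish. I'll release it and go over to the timer.

>>> move_arm --jaw '[1,0,0,0,0,0,0,0,0,0]' --pt "0 0 -0.001" --pt "0 0 0" --pt "0 0 0" --pt "0 0 0" --pt "0 0 0" --pt "0 0 0.02" --pt "0 0 0.033" --pt "0 0 0.033" --pt "0 0 0.02" --pt "-0.0005 -0.035 0.01" --yaw '[0,0,0,0,0,0,0,0,0,0]'

```text
time: 19.03
ee_pos: [0.4529, 0.1295, 0.3996]
tcp_rot: [179.8, -0.1, 90.5]
wrist_force: [0.9, 0.4, 0.5]
opening: 0.0855
grasp_force: 0.0
```

>>> move_arm --jaw '[0,0,0,0,0,0,0,0,0,0]' --pt "-0.001 -0.035 0" --pt "-0.001 -0.035 0" --pt "-0.001 -0.035 0" --pt "-0.001 -0.035 0" --pt "0 -0.035 0" --pt "0 -0.035 0" --pt "0 -0.035 0" --pt "0 -0.025 0" --pt "0 0 0" --pt "0 0 0" --yaw '[0,0,0,0,0,0,0,0,0,0]'

```text
time: 19.87
ee_pos: [0.4484, -0.1442, 0.3966]
tcp_rot: [-180.0, -0.0, 90.1]
wrist_force: [0.8, 0.5, 0.1]
opening: 0.085
grasp_force: 0.0
```

```bash
python3 -c "
from h import *
look('w6',dict(kitchen_timer=.023,matchbox=.014,salt_mill=.12,holder_medium_round=.014))
t=camera('top');mt=camera_model('top')
for a in pinpoint('top','kitchen_timer')[:1]:print(a['xy'],at_z(mt,a['xy'],0))
m=camera_model('wrist')
a=ray(m,pinpoint('wrist','kitchen_timer')[0]['xy']);b=ray(mt,pinpoint('top','kitchen_timer')[0]['xy']);print(tri([(a[0],a[1][0]),(b[0],b[1][0])]))"
```

```text
[ 0.4484 -0.1442  0.3966] [-180.    -0.    90.1]
kitchen_timer pin [255.4 160.1] 0.82 [ 0.4492 -0.1447  0.    ] ray [-7.000e-04 -2.103e-01 -9.776e-01]
kitchen_timer out 0.58 [254. 162.] ctr [ 448.8 -140.6] [68. 69.] 0.1
matchbox pin [186.2 261. ] 0.97 [ 0.3493 -0.2933  0.    ] ray [-0.2263 -0.5135 -0.8277]
matchbox pin [467.4  68.8] 0.93 [ 0.7043 -0.0312  0.    ] ray [ 0.5688  0.0772 -0.8188]
matchbox out 0.9 [257.  23.] ctr [451.9  12.1] [39. 56.] 19.9
matchbox out 0.89 [479. 211.] ctr [ 753.1 -209.5] [47. 57.] 0.6
[340.3, 231.3] [[ 0.44516196 -0.13810541  0.        ]]
(array([ 0.4470363 , -0.13832734,  0.01307533]), np.float64(0.0033620891499949665))
```

View pics/w6.png

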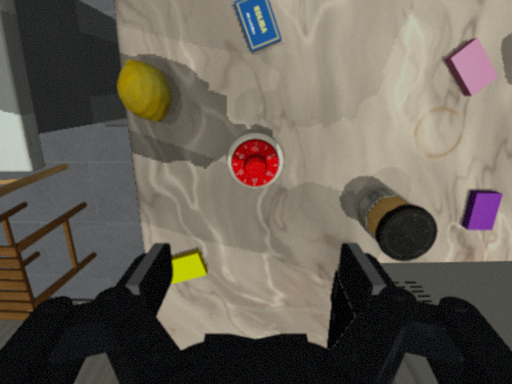

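The view shows the timer at (256,160), position (0.449, -0.142), and the matchbox at (258,24), position (0.452, 0.012), turned about 20°. I'll descend on the timer's dial.

>>> move_arm --jaw '[0,0,0,0,0,0,0,0,0,0]' --pt "0.0005 0.002 0" --pt "0 0 -0.035" --pt "0 0 -0.035" --pt "0 0 -0.035" --pt "0 0 -0.035" --pt "0 0 -0.03" --pt "0 0 -0.02" --pt "0 0 -0.01" --pt "0 0 -0.004" --pt "0 0 0" --yaw '[0,0,0,0,0,0,0,0,0,0]' --force 30

```text
time: 21.35
ee_pos: [0.4491, -0.1411, 0.1927]
tcp_rot: [-180.0, -0.0, 90.2]
wrist_force: [-0.3, 0.4, 0.8]
opening: 0.0851
grasp_force: 0.0
```

>>> move_arm --jaw '[1,1,1,1,1,1,1,1]' --pt "0 0 0" --pt "0 0 0" --pt "0 0 0" --pt "0 0 0" --pt "0 0 0" --pt "0 0 0" --pt "0 0 0" --pt "0 0 0" --yaw '[0,0,0,0,0,0,0,0]'

```text
time: 22.02
ee_pos: [0.4495, -0.1413, 0.1946]
tcp_rot: [179.9, 0.0, 90.2]
wrist_force: [-3.3, 0.3, 8.3]
opening: 0.0527
grasp_force: 30.2
```

Opening 53 mm means it holds the 57 mm dial (readings run about 4 mm low). I'll lift it high enough to pass over the mill.

>>> move_arm --jaw '[1,1,1,1,1,1,1,1,1,1]' --pt "0 0 0.02" --pt "0 0 0.035" --pt "0 0 0.035" --pt "0 0 0.035" --pt "0 0 0.035" --pt "0 0 0.035" --pt "0 0 0.01" --pt "0 0.036 0" --pt "0 0.036 0" --pt "0 0.036 0" --yaw '[0,0,0,0,0,0,0,0,0,0]'

```text
time: 22.85
ee_pos: [0.4489, -0.0324, 0.3982]
tcp_rot: [179.9, 0.0, 90.1]
wrist_force: [0.7, 0.6, -0.9]
opening: 0.0529
grasp_force: 31.4
```

>>> move_arm --jaw '[1,1,1,1,1,1,1,1,1,1]' --pt "0 0.036 0" --pt "0 0.036 0" --pt "0 0.036 0" --pt "0 0.036 0" --pt "0 0.036 0" --pt "-0.004 0.036 0" --pt "-0.005 0.036 0" --pt "-0.004 0.036 0" --pt "0 0 0" --pt "0 0 0" --yaw '[0,0,0,0,0,0,0,0,0,0]'

```text
time: 23.68
ee_pos: [0.4356, 0.2564, 0.3974]
tcp_rot: [-180.0, 0.0, 90.4]
wrist_force: [-0.4, -0.2, -0.8]
opening: 0.053
grasp_force: 31.4
```

```bash
python3 -c "
from h import *
look('w7',dict(holder_large_round=.014,holder_rect=.014,tuna_tin=.04,salt_mill=.12))
o=bot.get_obs();print(o['opening'],o['grasp_force'])"
```

```text
[0.4356 0.2564 0.3974] [-180.     0.    90.4]
holder_large_round pin [255.7  77.8] 0.69 [0.436  0.3551 0.005 ] ray [-6.000e-04  5.580e-02 -9.984e-01]
holder_large_round out 0.95 [255.  77.] ctr [434.  351.8] [97. 99.] 29.5
holder_rect pin [411.6 111.3] 0.71 [0.627  0.3195 0.005 ] ray [ 0.4654 -0.0374 -0.8843]
holder_rect out 0.73 [413. 110.] ctr [623.3 319.3] [70. 84.] 10.6
tuna_tin out 0.5 [354.   2.] ctr [533.7 426.2] [32.  5.] 1.5
salt_mill out 0.9 [284. 301.] ctr [463.  135.2] [44. 16.] 26.6
0.05268646077196455 31.375875799326423
```

>>> move_arm --jaw '[1,1,1,1,1,1,1,1,1,1]' --pt "0 0.035 0" --pt "0 0.035 0" --pt "-0.001 0.0265 0" --pt "0 0 0" --pt "0 0 -0.035" --pt "0 0 -0.035" --pt "0 0 -0.035" --pt "0 0 -0.035" --pt "0 0 -0.03" --pt "0 0 -0.015" --yaw '[0,0,0,0,0,0,0,0,0,0]'

```text
time: 24.97
ee_pos: [0.4343, 0.3499, 0.2085]
tcp_rot: [-179.8, 0.2, 90.2]
wrist_force: [-0.6, -0.8, -1.7]
opening: 0.0528
grasp_force: 31.4
```

>>> move_arm --jaw '[1,1,1,1,1]' --pt "0 0 -0.005" --pt "0 0 -0.003" --pt "0 0 -0.002" --pt "0 0 0" --pt "0 0 0" --yaw '[0,0,0,0,0]'

```text
time: 25.38
ee_pos: [0.4355, 0.3515, 0.2041]
tcp_rot: [179.9, -0.1, 90.2]
wrist_force: [-0.5, -1.3, -1.5]
opening: 0.0527
grasp_force: 31.4
```

```bash
python3 -c "
from h import *
look('w8',dict(holder_large_round=.014,kitchen_timer=.028))
S=camera('scene');save(S,'pics/s8.png',(100,120,260,240),4)
m=camera_model('scene')
for n in('holder_large_round','kitchen_timer'):
  for a in pinpoint('scene',n)[:2]:print(n,a['xy'],a['confidence'],at_z(m,a['xy'],.005))"
```

```text
[0.4355 0.3515 0.2041] [ 1.799e+02 -1.000e-01  9.020e+01]
holder_large_round out 0.66 [242. 180.] ctr [433.9 372.9] [100.  61.] 1.9
kitchen_timer pin [256.1 230. ] 0.71 [0.4374 0.3458 0.    ] ray [ 0.0049 -0.4349 -0.9005]
kitchen_timer out 0.61 [254. 241.] ctr [438.4 350.3] [66. 77.] 10.9
kitchen_timer out 0.27 [243. 179.] ctr [434.1 377.9] [91. 56.] 1.9
holder_large_round [165.4, 192.3] 0.81 [[0.41322872 0.34246217 0.005     ]]
holder_large_round [222.2, 174.9] 0.24 [[0.60450694 0.29075184 0.005     ]]
kitchen_timer [173.8, 188.4] 0.89 [[0.44522991 0.34146173 0.005     ]]
kitchen_timer [168.4, 192.8] 0.22 [[0.41749909 0.33319112 0.005     ]]
```

>>> move_arm --jaw '[1,1,1,1,1]' --pt "0 0.001 -0.002" --pt "0 0 -0.002" --pt "0 0 -0.0005" --pt "0 0 0" --pt "0 0 0" --yaw '[0,0,0,0,0]'

```text
time: 26.2
ee_pos: [0.4351, 0.3525, 0.1996]
tcp_rot: [179.9, -0.1, 90.2]
wrist_force: [-4.3, -2.2, 11.6]
opening: 0.0531
grasp_force: 33.7
```

>>> move_arm --jaw '[0,0,0,0,0,0,0,0,0,0]' --pt "0 0 0" --pt "0 0 0" --pt "0 0 0" --pt "0 0 0" --pt "0 0 0.02" --pt "0 0 0.035" --pt "0 0 0.035" --pt "0 0 0.035" --pt "0 0 0.035" --pt "0 -0.01 0.035" --yaw '[0,0,0,0,0,0,0,0,0,0]'

```text
time: 27.03
ee_pos: [0.4349, 0.3429, 0.3945]
tcp_rot: [-180.0, -0.0, 90.3]
wrist_force: [-0.1, 0.9, -0.0]
opening: 0.0856
grasp_force: 0.0
```

```bash
python3 -c "
from h import *
look('w9',dict(holder_large_round=.014,kitchen_timer=.028,holder_rect=.014))"
```

```text
[0.4349 0.3429 0.3945] [-180.    -0.    90.3]
holder_large_round pin [267.5 284.4] 0.31 [0.4543 0.1597 0.005 ] ray [ 0.0418 -0.5879 -0.8078]
holder_large_round out 0.6 [243. 131.] ctr [434.6 352.8] [ 99. 100.] 27.6
kitchen_timer pin [255.2 153.4] 0.96 [0.4354 0.3516 0.    ] ray [-7.000e-04 -1.880e-01 -9.822e-01]
kitchen_timer out 0.58 [254. 158.] ctr [436.3 353. ] [68. 67.] 0.3
holder_rect pin [400.1 179.1] 0.68 [0.6237 0.3204 0.005 ] ray [ 0.4496 -0.2416 -0.8599]
holder_rect out 0.71 [402. 178.] ctr [623.9 319.9] [70. 88.] 12.1
```

>>> move_arm --jaw '[0,0,0,0,0,0,0,0,0,0]' --pt "0 -0.036 0.01" --pt "0.002 -0.036 0" --pt "0.002 -0.036 0" --pt "0.002 -0.036 0" --pt "0.002 -0.036 0" --pt "0.002 -0.036 0" --pt "0.002 -0.036 0" --pt "0.002 -0.036 0" --pt "0.003 -0.036 0" --pt "0 -0.036 0" --yaw '[0.035,0.035,0.035,0.035,0.035,0.035,0.035,0.035,0.035,0.035]'

```text
time: 28.22
ee_pos: [0.452, -0.0193, 0.4018]
tcp_rot: [-179.9, -0.0, 110.4]
wrist_force: [1.4, -1.1, -0.2]
opening: 0.0855
grasp_force: 0.0
```

>>> move_arm --jaw '[0,0,0,0]' --pt "0 -0.02 -0.03" --pt "0 0 -0.03" --pt "0 0 0" --pt "0 0 0" --yaw '[0,0,0,0]'

```text
time: 28.55
ee_pos: [0.4515, -0.0377, 0.3416]
tcp_rot: [-179.8, -0.1, 110.3]
wrist_force: [0.6, 0.1, -0.5]
opening: 0.085
grasp_force: 0.0
```

```bash
python3 -c "
from h import *
look('w10',dict(matchbox=.014,holder_medium_round=.014,salt_mill=.12))"
```

```text
[ 0.4515 -0.0377  0.3416] [-1.798e+02 -1.000e-01  1.103e+02]
matchbox pin [416.2 356.7] 0.93 [ 0.761 -0.214  0.   ] ray [ 0.6431 -0.4789 -0.5976]
matchbox pin [272.3 127.4] 0.84 [0.4516 0.0123 0.    ] ray [ 0.0834 -0.0753 -0.9937]
matchbox out 0.88 [274. 126.] ctr [452.1  13.2] [36. 53.] 20.4
matchbox out 0.77 [459. 238.] ctr [698.2 -29.6] [42. 62.] 38.7
holder_medium_round out 0.92 [330.  13.] ctr [463.4 129. ] [74. 22.] 21.0
salt_mill out 0.89 [332.   3.] ctr [447.8  99.4] [25.  6.] 21.0
salt_mill out 0.53 [330.  14.] ctr [449.6  95.8] [47. 14.] 21.0
```

The timer is centred in the large dish, (436,353) mm against (435,353). The matchbox is at (0.452, 0.013), turned 20.3°, and the tool yaw of 110.3° matches. I'll grip its upper part.

>>> move_arm --jaw '[0,0,0,0,0,0,0,0,0,0]' --pt "0.0005 0.03 0" --pt "0 0.0205 -0.01" --pt "0 0 -0.035" --pt "0 0 -0.035" --pt "0 0 -0.035" --pt "0 0 -0.03" --pt "0 0 -0.014" --pt "0 0 -0.0065" --pt "0 0 0" --pt "0 0 0" --yaw '[0,0,0,0,0,0,0,0,0,0]' --force 25

```text
time: 29.73
ee_pos: [0.4531, 0.0129, 0.1788]
tcp_rot: [179.9, 0.0, 110.3]
wrist_force: [-0.7, 0.5, 1.0]
opening: 0.0853
grasp_force: 0.0
```

>>> move_arm --jaw '[1,1,1,1,1,1,1,1,1]' --pt "0 0 0" --pt "0 0 0" --pt "0 0 0" --pt "0 0 0" --pt "0 0 0" --pt "0 0 0" --pt "0 0 0" --pt "0 0 0" --pt "0 0 0" --yaw '[0,0,0,0,0,0,0,0,0]'

```text
time: 30.48
ee_pos: [0.4529, 0.0128, 0.1785]
tcp_rot: [179.9, 0.0, 110.3]
wrist_force: [-1.1, 0.3, 6.4]
opening: 0.0364
grasp_force: 25.3
```

>>> move_arm --jaw '[1,1,1,1,1,1,1,1,1,1]' --pt "0 0 0.01" --pt "0 0 0.03" --pt "0 0 0.035" --pt "0 0 0.035" --pt "0 0 0.035" --pt "0 0 0.035" --pt "0 0 0.005" --pt "0.025 0.02 0" --pt "0.025 0.025 0" --pt "0.025 0.025 0" --yaw '[0,0,0,0,0,0,0,0,0,0]'

```text
time: 31.32
ee_pos: [0.5283, 0.0834, 0.3636]
tcp_rot: [179.9, 0.0, 110.2]
wrist_force: [-0.3, -0.8, -0.2]
opening: 0.0366
grasp_force: 25.4
```

>>> move_arm --jaw '[1,1,1,1,1,1,1,1,1]' --pt "0.02 0.03 0" --pt "0.02 0.03 0" --pt "0.02 0.03 0" --pt "0.02 0.03 0" --pt "0.015 0.03 0" --pt "0 0.03 0" --pt "0 0 0" --pt "0 0 0" --pt "0 0 0" --yaw '[-0.028,-0.028,-0.028,-0.028,-0.028,-0.026,0,0,0]'

```text
time: 32.07
ee_pos: [0.6225, 0.2627, 0.3625]
tcp_rot: [-180.0, 0.0, 100.8]
wrist_force: [-0.4, -0.6, -0.0]
opening: 0.0366
grasp_force: 25.4
```

```bash
python3 -c "
from h import *
look('w11',dict(holder_rect=.014,matchbox=.18))
o=bot.get_obs();print(o['opening'],o['grasp_force'])"
```

```text
[0.6225 0.2627 0.3625] [-180.     0.   100.8]
holder_rect pin [268.8 117.9] 0.86 [0.6273 0.3196 0.005 ] ray [ 0.0559 -0.0615 -0.9965]
holder_rect out 0.89 [270. 118.] ctr [626.4 318.5] [66. 82.] 10.9
matchbox pin [253.2 241.8] 0.88 [0.639  0.1644 0.    ] ray [ 0.0799 -0.4649 -0.8817]
matchbox out 0.67 [256. 242.] ctr [625.  255.4] [42. 67.] 10.7
0.03639254701232857 25.41607439517975
```

View pics/w11.png

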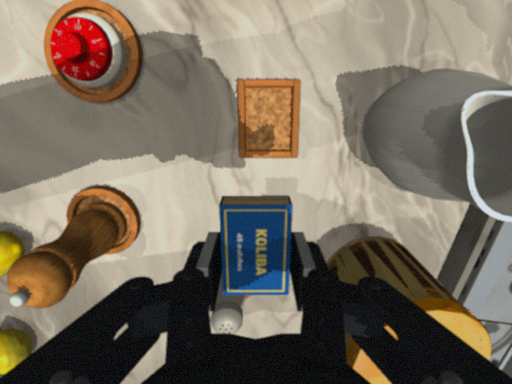

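The picture shows the matchbox held level (256,250), in line with the empty tray at (268,118), and the timer and mill seated in their dishes. I'll work out the box's offset in the grip.

```bash
python3 -c "
from h import *
m=camera_model('wrist');o=bot.get_obs()
P=at_z(m,[(222,210),(290,209),(288,294),(222,294)],o['ee_pos'][2]-.1785+.014);print(P.round(4),P.mean(0),o['ee_pos'])
print(np.linalg.norm(P[0]-P[1]),np.linalg.norm(P[1]-P[2]))"
```

```text
[[0.6029 0.2825 0.1987]
 [0.636  0.2893 0.1987]
 [0.6463 0.2397 0.1987]
 [0.6103 0.2329 0.1987]] [0.62387641 0.26112142 0.19869858] [0.62257114 0.26181491 0.36319858]
0.03386161956458854 0.05067918345309837
```

>>> move_arm --jaw '[1,1,1,1,1,1,1,1,1,1]' --pt "0.0015 0.03 0" --pt "0.0015 0.027 0" --pt "0 0 0" --pt "0 0 -0.035" --pt "0 0 -0.035" --pt "0 0 -0.035" --pt "0 0 -0.03" --pt "0 0 -0.02" --pt "0 0 -0.01" --pt "0 0 -0.005" --yaw '[0,0,0,0,0,0,0,0,0,0]'

```text
time: 33.15
ee_pos: [0.6253, 0.3191, 0.1912]
tcp_rot: [-179.9, 0.0, 100.7]
wrist_force: [0.2, -0.4, 0.8]
opening: 0.0365
grasp_force: 25.4
```

>>> move_arm --jaw '[1,1,1,1]' --pt "0 0 -0.003" --pt "0 0 -0.002" --pt "0 0 0" --pt "0 0 0" --yaw '[0,0,0,0]'

```text
time: 33.48
ee_pos: [0.626, 0.3199, 0.1891]
tcp_rot: [179.9, -0.0, 100.8]
wrist_force: [0.2, 0.3, 0.1]
opening: 0.0368
grasp_force: 25.4
```

>>> move_arm --jaw '[1,1,1,1]' --pt "0 0 -0.0015" --pt "0 0 -0.001" --pt "0 0 0" --pt "0 0 0" --yaw '[0,0,0,0]'

```text
time: 33.82
ee_pos: [0.6259, 0.32, 0.1863]
tcp_rot: [179.9, -0.0, 100.8]
wrist_force: [-0.6, -0.1, 5.8]
opening: 0.0367
grasp_force: 28.5
```

```bash
python3 -c "
from h import *
look('w12',dict(holder_rect=.014,matchbox=.02))
o=bot.get_obs();print(o['opening'],o['wrist_force'])"
```

```text
[0.6259 0.32   0.1863] [179.9  -0.  100.8]
holder_rect out 0.59 [254. 197.] ctr [621.9 342.1] [66. 40.] 11.3
matchbox pin [252.5 239.7] 0.93 [0.6262 0.3161 0.    ] ray [ 0.078  -0.4582 -0.8854]
matchbox out 0.58 [255. 243.] ctr [627.  321.9] [37. 58.] 10.7
0.03663871176189448 [-0.98315577 -0.67209418  6.35307186]
```

>>> move_arm --jaw '[0,0,0,0,0,0,0,0,0,0]' --pt "0 0 0" --pt "0 0 0" --pt "0 0 0" --pt "0 0 0.005" --pt "0 0 0.02" --pt "0 0 0.035" --pt "0 0 0.035" --pt "0 -0.01 0.035" --pt "0 -0.02 0.035" --pt "0 -0.02 0.02" --yaw '[0,0,0,0,0,0,0,0,0,0]'

```text
time: 34.9
ee_pos: [0.6252, 0.2697, 0.3748]
tcp_rot: [179.8, -0.1, 100.8]
wrist_force: [0.6, 0.8, 0.7]
opening: 0.0856
grasp_force: 0.0
```

```bash
python3 -c "
from h import *
look('w13',dict(holder_rect=.014,matchbox=.019,holder_large_round=.014,kitchen_timer=.028))
W=cv2.imread('pics/w13.png');T=camera('top');mt=camera_model('top')
S=camera('scene');ms=camera_model('scene')
for n in('salt_mill','pepper_shaker','honey_jar','tuna_tin','kitchen_timer'):
  for c,m in(('scene',ms),('top',mt)):
    for a in pinpoint(c,n)[:1]:print(c,n,np.round(a['xy'],1),round(a['confidence'],2),at_z(m,a['xy'],.005)[0].round(3))
cv2.imwrite('pics/fin.png',np.hstack([cv2.resize(W[:280,:],(512,280))[:, 150:450],cv2.cvtColor(cv2.resize(S[115:255,110:330],(440,280),interpolation=2),4)]))"
```

```text
[0.6252 0.2697 0.3748] [ 1.798e+02 -1.000e-01  1.008e+02]
holder_rect out 0.97 [247. 124.] ctr [626.4 318.4] [66. 83.] 10.9
holder_rect out 0.27 [223. 296.] ctr [621.7  78.3] [ 45. 111.] 6.0
matchbox pin [263.2 119.8] 0.56 [0.6266 0.3229 0.    ] ray [ 0.0432 -0.069  -0.9967]
matchbox out 0.96 [261. 120.] ctr [626.4 321.3] [38. 54.] 10.9
kitchen_timer pin [97.1 62.5] 0.9 [0.4326 0.3507 0.    ] ray [-0.4606  0.0101 -0.8876]
kitchen_timer out 0.83 [90. 62.] ctr [439.1 352.1] [75. 68.] 9.9
kitchen_timer out 0.61 [ 70. 256.] ctr [414.1 107.9] [208.  72.] 46.2
scene salt_mill [213.7 206.6] 0.69 [0.456 0.173 0.005]
top salt_mill [240.1 228. ] 0.55 [0.452 0.155 0.005]
scene pepper_shaker [269.  194.5] 0.69 [0.612 0.098 0.005]
top pepper_shaker [254.8 173.6] 0.6 [0.613 0.114 0.005]
scene honey_jar [353.7 234. ] 0.86 [ 0.609 -0.2    0.005]
top honey_jar [364.1 174.6] 0.84 [ 0.613 -0.21   0.005]
scene tuna_tin [169.6 165.6] 0.93 [0.532 0.472 0.005]
top tuna_tin [131.4 195.1] 0.68 [0.546 0.48  0.005]
scene kitchen_timer [169.9 190.2] 0.7 [0.43  0.342 0.005]
top kitchen_timer [174.5 233.4] 0.52 [0.434 0.347 0.005]
```

View pics/fin.png

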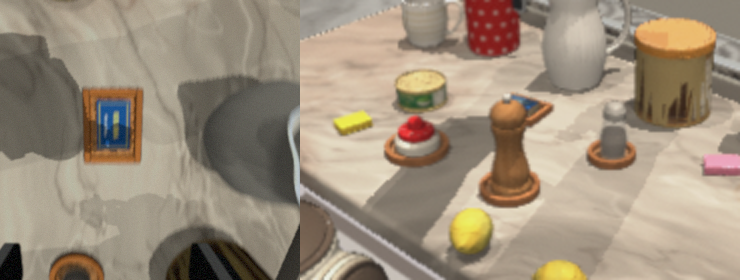

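The final picture shows all four things upright and seated in their holders: timer (417,140), mill (509,150), shaker (612,130), and the matchbox flat in its tray (113,125 in the left crop). The jar and tin haven't moved.

```bash
python3 -c "
from workcell import bot
print(bot.job_done())"
```

```text
the job is handed in; nothing more can be done
None
```

The job is handed in at about 35 s: the shaker, mill, timer and matchbox are each upright in their matching holder and let go, and the honey jar and food tin were left untouched.

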